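Clamp a slide box with three clicks

TASK

Lift the top slide box off the pile of three, leaving the other two stacked where they are and the other things on the bench undisturbed, lay it flat between the jaws of the bench clamp and let go of it. Then swing the clamp's sprung ratchet lever from its rest exactly three clicks, never on into a fourth, so that the jaw closes on the box. The lever springs back if released, so finish while still holding it at the third click.

Things in the scene. Friction and masses are not known exactly. Their poses are not given: they have to be found in the camera images.
- box_top: the top one of three identical closed slide boxes piled on the left of the bench, the one to be moved: 38 (x) x 89 (y) x 31 mm high, 0.08 to 0.15 kg. Origin at the centre of its underside, z up, y along its length
- box_top_center (a point): centre of the top slide box, 15.7 mm above its underside; x across its 38 mm width, y along its 89 mm length; its body is 35 mm wide, a 3 mm snap catch stands out on one long side. Grasp it across the width
- box_mid_center (a point): centre of the middle box of the pile (same size), directly under the top box; must stay
- box_low_center (a point): centre of the lowest box of the pile (same size), on the bench; must stay. A 0.65 m tall incubator (fixed) stands behind the middle of the bench: its front runs from about x = 0.70, y = 0.35 to x = 0.60, y = -0.08, so carry things across on the robot side of it, at x of 0.45 or less, until past y = -0.2
- clamp: the bench clamp: a grey plate 130 (x) x 300 (y) x 12 mm high, fixed to the bench, bed on its right (-y) and lever on its left (+y). Origin at the centre of the plate's underside. Four lips, 5 mm high above the plate, inner faces 26 mm either side of the bed's middle line, stand near the bed's corners, so the box has 7 mm to spare each side; middle 48 mm free for fingers
- clamp_bed (a point): centre of the bed floor (the plate's top, 12 mm above the bench), where the box is to lie with its length along this y. With the lever at rest the bed is 104 mm long: fixed jaw (40 mm high) at y = -52 mm, moving rubber jaw pad at y = +52 mm, so the 89 mm box has 7 mm to spare at each end. The floor reaches to x = +-65 mm: lowered fingers must stop above it
- clamp_pivot (a point): a point on the lever's upright axis at the height of the middle of the lever's grip, 140 mm in the bed's +y direction and 10 mm in its +x direction from the bed centre, 80 mm above the bench
- lever_grip: the lever's upright round grip post, black, 16 mm across, 52 mm high (50 to 102 mm above the bench), a sleeve that spins freely. Origin on its axis 80 mm above the bench, 120 mm from the pivot axis. It stands on the end of a flat lever (top 50 mm above the bench) that at rest points towards the bed's -x, turned 0.3 rad towards the bed
- clamp_lever (a joint): lever angle (rad): 0 at rest on its stop; grows as the grip swings away from the bed (clockwise from above, along the bed's +y). One click each 0.20 rad (24 mm at the grip), notches at 0.20, 0.40, 0.60, 0.80, 1.0. Push needed at the grip: about 7 N (up to 9) leaving a notch, falling to about 1 N just before the next. A spring always returns it to 0 when let go
- jaw_pad: the moving jaw's rubber pad, 46 mm wide (x), top 42 mm above the bench, on a soft spring (700 N/m). The lever drives it 6 mm a click towards the fixed jaw: at two clicks a gap is left, at three it presses the box with about 3 N. Origin at the bench's height, middle of its thickness
- cup: specimen cup with a screw cap, 60 mm across, 66 mm high; a bystander to leave alone; origin at the centre of its underside
- timer: flat bench timer, 66 x 64 x 18 mm; a bystander to leave alone; origin at the centre of its underside
- tape: roll of label tape lying flat, 76 mm across, 24 mm high; a bystander to leave alone; origin at the centre of its underside
- stain: round bottle, 52 mm across, 117 mm high; a bystander to leave alone; origin at the centre of its underside
- carton: small carton, 36 x 60 x 24 mm; a bystander to leave alone; origin at the centre of its underside
- marker: marker pen lying flat, 130 mm long, 14 mm thick; a bystander to leave alone; origin at the centre of its underside
- dropper: small dropper bottle, 26 mm across, 66 mm high; a bystander to leave alone; origin at the centre of its underside
Mind the look-alikes: they are no part of the job. What is shaped like the box_top but blue or brown is not meant.

How it is judged:
By the outcome, as a careful person would: the job done as asked, in the order asked, and still so for the second after the job is handed in, while the arm keeps its last pose, push and grip.
It also fails if it takes over 72 s, if anything falls off the work surface, if the arm or the gripper's body presses on something with over 40 N, if the wrist force passes 120 N, or if a joint passes its speed limit or range.

ROBOT

A 7-joint arm with a two-finger parallel gripper is mounted at the origin on a cart in front of the work surface, level with it; the furniture and walls round the work are solid. World frame = base frame: x ahead of the robot, y to its left, z up, the work surface at z = 0. Lengths are in m, angles in rad, forces in N, time in s.
With the tool pointing down it reaches from about 0.425 to 0.875 m from the base axis. Payload 4.7 kg.
Tool frame: the origin (TCP) lies on the centre line of the jaws, within the pads' length; the fingertips stand 14 mm ahead of it and the grasp point (between the pads) lies 5 mm behind it; z points along the fingers, y is the direction in which the jaws open and shut (so a half turn about z gives the same grasp; the last joint's range is limited). The gripper opens to 87 mm and grips with 3 to 60 N. Pads are 19 mm wide; open, the fingers measure 117 mm over their backs; the gripper's body (75 mm by 190 mm) begins 51 mm behind the grasp point.
Start: joints at [1.321, 0.321, -0.07, 1.45, 0.023, 1.371, -0.057], TCP at [0.169, -0.628, 0.237] pointing down, gripper open.
Joint ranges: [-2.86, 2.86], [-0.3, 2.09], [-1.38, 1.24], [0.06, 2.45], [-1.56, 4.7], [0.09, 2.05], [-2.69, 2.69]. Speed limits (rad/s): [2.57, 2.57, 3.14, 3.14, 3.14, 3.14, 3.14].

INTERFACE

Orientations are given as a rotation vector (axis times angle).
In Python, from bench import ctrl gives the robot as it stands. The module is installed in compiled form; this text tells all that it offers.
- The arm moves only by the tool step_arm, never from a script. Its argument "plan" is a list of rows, each a list of 3 entries, a list of its own where there are three numbers: the turn, a rotation vector about the tool's x, y, z in rad, then the shift along the tool's x, y, z in m, then the closure in counts, from 0 (fully open) to 255 (shut). In form: [[[rx, ry, rz], [x, y, z], hand], ...]. A call has exactly 10 rows; each row is the pose to reach, as a shift and turn from the pose commanded when the call began, along the tool's axes at that moment; what a row does not reach only later rows make up. A row lasts 1/8 s, in which the tool goes at most 62.5 mm and 10.7 degrees, less where a joint would pass 70% of its speed; a pose out of reach is approached as far as the arm can. A call with a gripper value outside its range is refused whole. The fingers move at their own pace and stop on an object; "squeeze" is the grip in N (left out, the last holds). Time passes only in rows, so rows that repeat a pose let the fingers close, or fill a call up. It gives the time, the measured TCP pose, the force and the opening at its end, in the units of the state.
- ctrl.get_state(): the state, without advancing time (a new reading comes with each control period).
- ctrl.get_image(name): name is "side" or "top"; returns the picture (384x512x3 uint8, red, green, blue); there is no depth.
- ctrl.calibration(name): a dict with "fov_y" (degrees; the focal length in pixels is half the picture's height over the tangent of half this angle, whatever the lens; pixels are square), "cx", "cy" (the principal point, pixels), "k1" (the pictures are not rectified: a ray, as slopes to the right and down, at radius r is drawn at 1 + k1 r^2 times it, then the intrinsics apply), "rvec" (rotation vector, rad) and "tvec" (3), from world to camera coordinates, as OpenCV has them. Camera axes: x right, y down, z forward; pixel columns grow to the right and rows downward; lengths in m; the calibration is good to about 2 mm. A picture is of the moment at which its call begins. calibration takes no time and is no camera call.
- ctrl.close_job(): hands the job in, once; it reports no verdict.
Trained networks look in the newest picture that a camera, given by its name, has taken for a name from the list of things; names that differ only in an ending like _2 or _b are one class to them, and where a whole thing is asked for, a point or a joint stands for the part that bears it (a point fixed in the world has none). Each returns a list of dicts, best first, with "score" (0 to 1); they miss things now and then, are a little off and sometimes report something else, mostly with a low value. They report only what shows in the picture. A call takes as long as a camera call. They do not tell look-alikes from the thing itself.
- ctrl.cut_out(camera, label): "pixels" (384x512 bool, what is visible of it) and "rect" ([left, top, width, height] in pixels, round what is visible of it).
The state is a dict: "time": time; "joint_positions": joint angles; "qd": joint speeds; "joint_torque": joint torques, N m; "position": TCP position; "tool_rot": TCP orientation; "ft_force": force on the tool from outside, world axes, zero at the start; "torque": the same for the moment, N m; "grip_width": opening from 0.0 (shut) to 1.0 (fully open).
Only numpy, scipy, OpenCV 4.12 (cv2) and the standard library are available. Lean on these libraries where they do the work, as an engineer would, in place of code of your own. Each camera call takes 0.05 s, during which the arm holds its last target.

## Working session

There is one attempt and no reset: what is moved stays moved. The work goes in short steps, Python scripts to look and compute and a tool call to move; the robot and the scene stay as the last step left them, time stands still between calls to the robot, and variables do not carry over. Pictures are saved under pics/ and viewed, and the job is handed in when it is done.

Besides the shell and the picture viewer there is one more tool, called after ">>>" by a JSON object that holds its "op" and its "data". step_arm: Moves the arm, as the interface text tells. Its arguments: {"type":"object","properties":{"plan":{"type":"array"},"squeeze":{"type":"number"}},"required":["plan"]}

```bash
mkdir -p pics
python3 - <<'E'
from bench import ctrl
import cv2
for n in("side","top"):
    im=ctrl.get_image(n); cv2.imwrite(f"pics/{n}0.png",cv2.resize(im[:,:,::-1],(800,600)))
    print(n,ctrl.calibration(n))
s=ctrl.get_state(); print({k:(v if not hasattr(v,'round') else v.round(4)) if not isinstance(v,list) else v for k,v in s.items()})
for n in("side","top"):
  for l in ("box_top","clamp","lever_grip","jaw_pad"):
    for r in ctrl.cut_out(n,l)[:4]: print(n,l,r["score"],r["rect"],r["pixels"].sum())
E
```

```text
side {'fov_y': 56.15715666807988, 'cx': 250.12335346190758, 'cy': 192.09389889193432, 'k1': 0.034805045596887664, 'rvec': array([ 2.14674528, -0.1952947 ,  0.08571026]), 'tvec': array([-0.50109206,  0.10642236,  1.23157803])}
top {'fov_y': 46.699697143194385, 'cx': 248.10041668602676, 'cy': 186.0915486911504, 'k1': -0.03460130676560425, 'rvec': array([ 2.19741618, -2.19527999,  0.02908355]), 'tvec': array([-0.01533164,  0.48000213,  1.72727081])}
{'time': 0.1, 'joint_positions': array([ 1.3211,  0.3218, -0.0701,  1.4516,  0.0226,  1.3709, -0.0569]), 'qd': array([-0.0013, -0.0026,  0.0006, -0.0033, -0.0007,  0.0007,  0.0008]), 'joint_torque': array([-8.00000e-04, -4.92571e+01, -4.05700e-01, -3.13401e+01,
       -6.42000e-02,  3.95000e-02,  1.00000e-04]), 'position': array([ 0.1693, -0.627 ,  0.2356]), 'tool_rot': array([-3.1125e+00, -4.1310e-01,  6.0000e-04]), 'ft_force': array([ 0.1838, -0.233 ,  0.2904]), 'torque': array([ 0.0581,  0.0294, -0.0527]), 'grip_width': 1.0021508319851125}
side box_top 0.71 [165.0, 161.9, 13.8, 14.6] 156
side box_top 0.61 [263.7, 137.1, 17.8, 10.2] 168
side box_top 0.56 [216.5, 157.9, 14.2, 14.9] 147
side box_top 0.4 [233.6, 315.3, 39.4, 41.9] 301
side clamp 0.67 [234.8, 317.8, 36.7, 37.6] 328
side clamp 0.55 [242.9, 209.9, 80.3, 82.1] 3207
side lever_grip 0.65 [249.4, 222.4, 2.6, 11.9] 64
side jaw_pad 0.63 [279.8, 244.7, 12.5, 10.6] 103
top box_top 0.83 [110.3, 121.3, 21.7, 22.0] 270
top box_top 0.67 [179.0, 189.2, 28.1, 16.5] 197
top box_top 0.54 [151.5, 240.7, 22.6, 14.7] 196
top clamp 0.65 [268.3, 146.3, 78.6, 46.7] 2577
top clamp 0.63 [227.5, 165.0, 15.9, 14.9] 182
top jaw_pad 0.7 [281.6, 148.9, 23.9, 43.2] 389
```

View pics/side0.png

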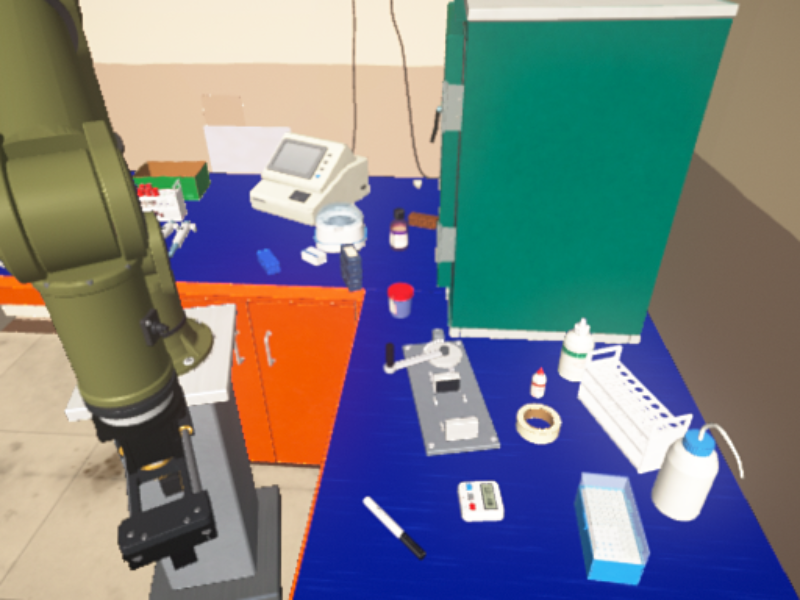

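View pics/top0.png

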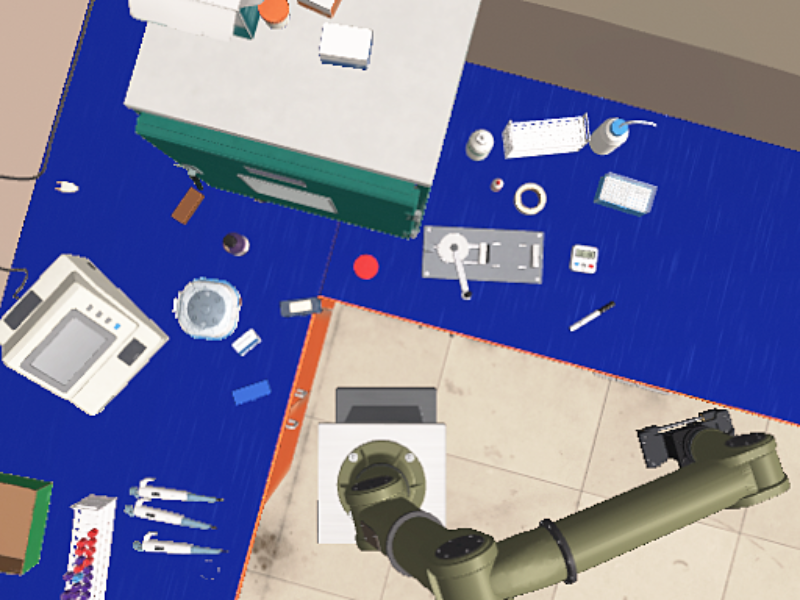

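The side view shows the pile at about (350,265) of the enlarged picture, dark with a pale label. In the top view it is at about (300,307). The clamp is at (482,255) in the top view, with the lever grip at (466,296). The blue box at (252,391) and the brown one at (187,206) are look-alikes. I'll zoom in on the pile and clamp.

```bash
cat > h.py <<'E'
import numpy as np, cv2
from bench import ctrl
from scipy.optimize import least_squares
C={n:ctrl.calibration(n) for n in("side","top")}
def proj(n,P):
    c=C[n];P=np.atleast_2d(np.asarray(P,float)); R=cv2.Rodrigues(c["rvec"])[0]
    f=192/np.tan(np.radians(c["fov_y"])/2)
    K=np.array([[f,0,c["cx"]],[0,f,c["cy"]],[0,0,1]])
    return cv2.projectPoints(P,c["rvec"],c["tvec"],K,np.array([c["k1"],0,0,0,0]))[0][:,0]
def ray(n,uv,z):
    c=C[n]; R=cv2.Rodrigues(c["rvec"])[0]; f=192/np.tan(np.radians(c["fov_y"])/2)
    K=np.array([[f,0,c["cx"]],[0,f,c["cy"]],[0,0,1]])
    p=cv2.undistortPoints(np.array([[uv]],float),K,np.array([c["k1"],0,0,0,0]))[0,0]
    d=R.T@np.array([p[0],p[1],1]); o=-R.T@c["tvec"]
    return o+d*(z-o[2])/d[2]
def crop(im,x0,y0,w,h,k): return cv2.resize(im[y0:y0+h,x0:x0+w,::-1],None,fx=k,fy=k,interpolation=cv2.INTER_CUBIC)
E
python3 - <<'E'
from h import *
a=ctrl.get_image("side");b=ctrl.get_image("top")
cv2.imwrite("pics/side_a.npy.png",a[:,:,::-1])
cv2.imwrite("pics/s_pile.png",crop(a,195,140,60,50,10)); cv2.imwrite("pics/t_pile.png",crop(b,165,175,60,45,10))
cv2.imwrite("pics/s_cl.png",crop(a,235,200,95,95,6)); cv2.imwrite("pics/t_cl.png",crop(b,260,135,100,65,8))
print(ray("top",(192.5,197),.093),ray("side",(223.5,160),.093))
for n,l in (("side","box_top"),("top","box_top")):
  for r in ctrl.cut_out(n,l):
    print(n,r["rect"],r["score"])
    ys,xs=np.nonzero(r["pixels"]); print(ray(n,(xs.mean(),ys.mean()),.093 if n=="top" else .05))
E
```

```text
[0.43605049 0.19090901 0.093     ] [0.43952934 0.1977596  0.093     ]
side [216.3, 154.2, 15.2, 20.1] 0.69
[0.44543281 0.24329012 0.05      ]
side [248.4, 183.3, 17.3, 19.5] 0.67
[0.5336486  0.01200089 0.05      ]
side [263.6, 140.1, 19.2, 10.1] 0.48
[0.67769538 0.41114527 0.05      ]
side [166.9, 162.9, 11.4, 11.0] 0.47
[0.23276972 0.25827004 0.05      ]
top [150.4, 240.5, 21.5, 16.4] 0.61
[0.23967728 0.30792043 0.093     ]
top [178.1, 189.5, 25.3, 14.6] 0.58
[0.43870038 0.19426395 0.093     ]
top [112.6, 119.4, 18.5, 22.2] 0.49
[0.68164557 0.46593625 0.093     ]
```

View pics/s_pile.png

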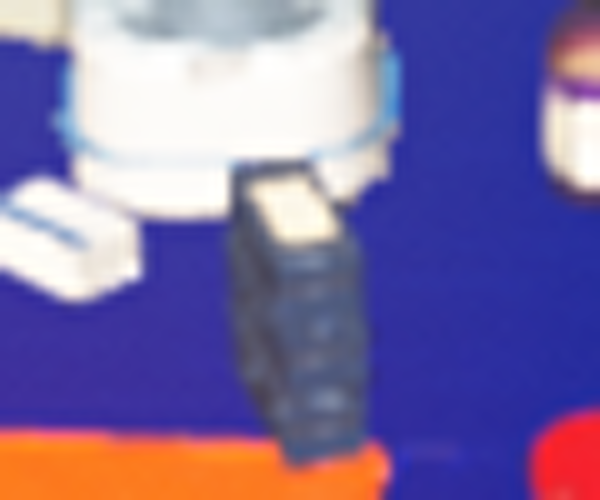

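View pics/t_pile.png

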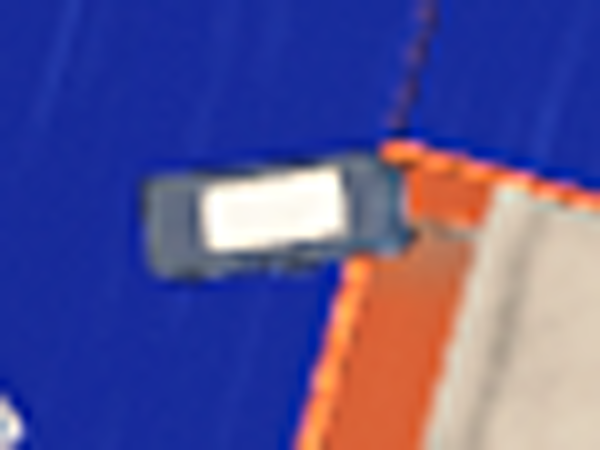

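View pics/s_cl.png

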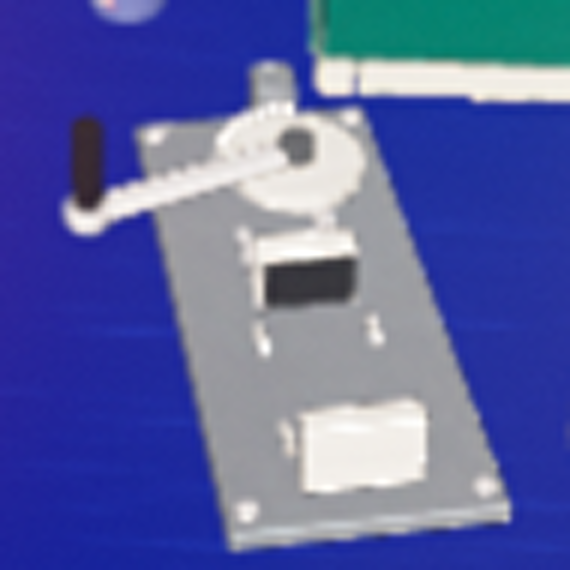

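View pics/t_cl.png

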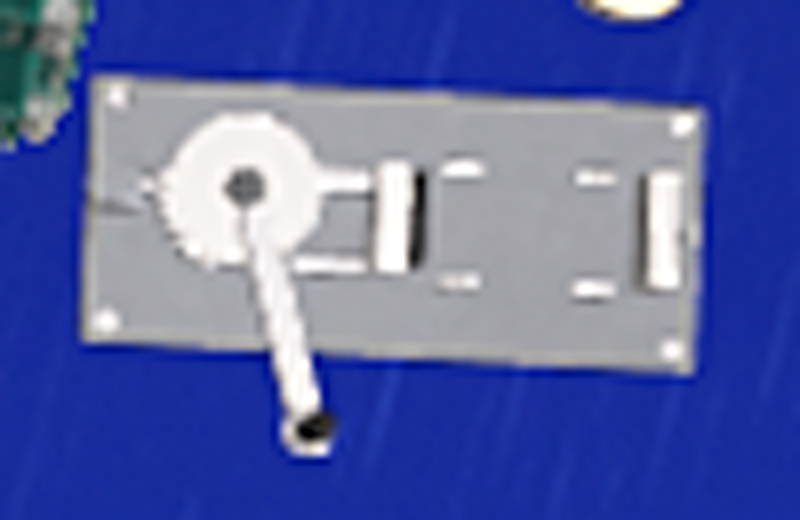

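The crops show the dark slate pile with its cream label (top view centre about (192,197)). They also show the clamp with its four lips, pad, fixed jaw and black grip. Next I fit poses to the corners in both views.

```bash
cat > fit.py <<'E'
from h import *
def U(p,x0,y0,k): p=np.array(p,float); return (p+.5)/k-.5+[x0,y0]
def pts(p,loc):
    c,s=np.cos(p[2]),np.sin(p[2]); loc=np.array(loc,float)
    return np.c_[p[0]+c*loc[:,0]-s*loc[:,1],p[1]+s*loc[:,0]+c*loc[:,1],loc[:,2]]
def fit(obs,p0):
    f=lambda p: np.concatenate([(proj(n,pts(p,L))-uv).ravel() for n,L,uv in obs])
    r=least_squares(f,p0); return r.x,r.fun
if __name__=="__main__":
    # clamp: corner order top-left in top img = +x,+y ; etc
    L=[[.065,.15,.012],[.065,-.15,.012],[-.065,-.15,.012],[-.065,.15,.012]]
    ot=("top",L,U([(93,75),(706,105),(692,372),(82,341)],260,135,8))
    os_=("side",L,U([(360,107),(510,505),(228,537),(137,128)],235,200,6))
    for o in([ot],[os_],[ot,os_]):
        p,f=fit(o,[.6,-.25,0]); print("clamp",p.round(4),f.round(1))
    h=.093
    L=[[.0175,.0445,h],[.0175,-.0445,h],[-.0175,-.0445,h],[-.0175,.0445,h]]
    ot=("top",L,U([(145,180),(390,150),(408,240),(155,277)],165,175,10))
    os_=("side",L,U([(312,165),(357,240),(272,250),(232,168)],195,140,10))
    for o in([ot],[os_],[ot,os_]):
        q,f=fit(o,[.44,.19,0]); print("pile",q.round(4),f.round(1))
    for n,a in(("top",(260,135,8)),("side",(235,200,6))):
        for nm,uv,z in ([("grip top",(313,423),.102),("pivot",(244,186),.07),("jawfixL",(642,170),.052),("jawfixL2",(642,288),.052),("lip1",(462,175),.017),("lip2",(595,184),.017),("lip3",(592,284),.017),("lip4",(460,275),.017),("padface",(424,170),.042),("padface2",(412,270),.042)] if n=="top" else [("griptop",(88,120),.102),("gripbot",(88,207),.05)]):
            w=ray(n,U(uv,*a),z); c,s=np.cos(p[2]),np.sin(p[2]); d=w[:2]-p[:2]
            print(nm,w.round(4),"local",np.round([c*d[0]+s*d[1],-s*d[0]+c*d[1]],4))
E
python3 fit.py
```

```text
clamp [ 0.5725 -0.2514 -0.0497] [-0.1  0.  -0.   0.1  0.4 -0.1 -0.3 -0.1]
clamp [ 0.572  -0.2532 -0.0515] [ 0.2 -0.3  0.3  0.4 -0.1 -0.  -0.5 -0.5]
clamp [ 0.5722 -0.2522 -0.0508] [ 0.2  0.   0.2  0.2  0.6  0.  -0.1 -0.1  0.2 -0.4  0.3  0.1 -0.1 -0.3
 -0.5 -0.7]
pile [0.4408 0.1928 0.1375] [ 0.5  0.1 -0.3 -0.1 -0.9  0.2  0.7 -0.2]
pile [0.4409 0.1982 0.0871] [ 0.1 -1.8  0.4  1.1 -0.1  1.4 -0.5 -1. ]
pile [0.4407 0.1938 0.1163] [ 0.3 -0.1 -0.5  0.2 -1.2  0.5  0.4 -0.4 -0.1 -1.3  0.8  1.5  0.3  1.9
 -0.7 -0.3]
grip top [ 0.4716 -0.2027  0.102 ] local [-0.103   0.0443]
pivot [ 0.5846 -0.1738  0.07  ] local [0.0084 0.0789]
jawfixL [ 0.5942 -0.3651  0.052 ] local [ 0.0277 -0.1116]
jawfixL2 [ 0.5378 -0.3647  0.052 ] local [-0.0287 -0.114 ]
lip1 [ 0.5954 -0.2843  0.017 ] local [ 0.0248 -0.0308]
lip2 [ 0.5911 -0.349   0.017 ] local [ 0.0237 -0.0957]
lip3 [ 0.5423 -0.3472  0.017 ] local [-0.0251 -0.0964]
lip4 [ 0.5467 -0.283   0.017 ] local [-0.024  -0.0321]
padface [ 0.5952 -0.2625  0.042 ] local [ 0.0234 -0.0091]
padface2 [ 0.5471 -0.2565  0.042 ] local [-0.0249 -0.0055]
griptop [ 0.4716 -0.205   0.102 ] local [-0.1029  0.042 ]
gripbot [ 0.47   -0.2095  0.05  ] local [-0.1043  0.0374]
```

```bash
cat > mv.py <<'E'
import sys,json
from h import *
from scipy.spatial.transform import Rotation as Ro
def cur():
    s=ctrl.get_state(); R=Ro.from_rotvec(s["tool_rot"]).as_matrix(); return np.array(s["position"]),R,s
def show():
    p,R,s=cur(); print("t",round(s["time"],2),"p",p.round(4),"yaw_y",round(np.arctan2(R[1,1],R[0,1]),4),"tilt",R[:2,2].round(4),"F",np.round(s["ft_force"],1),"w",round(s["grip_width"]*87,1),"q",np.round(s["joint_positions"],2))
def plan(wps,c=None,hand=0,step=.05,ang=.17,n=10):
    """wps: (x,y,z,yaw). c: commanded start (x,y,z,yaw) else measured"""
    p,R,s=cur()
    if c is None: c=(*p,np.arctan2(R[1,1],R[0,1]))
    c=np.array(c); ty=np.array([np.cos(c[3]),np.sin(c[3]),0]); tz=np.array([0,0,-1.]); tx=np.cross(ty,tz)
    rows=[];a=c.copy()
    for w in wps:
        w=np.array(w); k=max(1,int(np.ceil(max(np.linalg.norm(w[:3]-a[:3])/step,abs(w[3]-a[3])/ang))))
        rows+=[a+(w-a)*i/k for i in range(1,k+1)]; a=w
    for i,r in enumerate(rows):
        d=r[:3]-c[:3]; print(i+1,[[0,0,round(-(r[3]-c[3]),3)],[round(float(d@tx),4),round(float(d@ty),4),round(float(d@tz),4)],hand])
E
python3 - <<'E'
from mv import *
show()
plan([(.40,-.35,.24,-.6),(.43,-.05,.24,-.02),(.4407,.194,.24,.125)],c=(.169,-.628,.237,-1.307),step=.062,ang=.18)
E
```

```text
t 0.7 p [ 0.1695 -0.6275  0.2366] yaw_y -1.3069 tilt [-0.     -0.0001] F [-0.7 -0.4 -0.1] w 86.8 q [ 1.32  0.32 -0.07  1.45  0.02  1.37 -0.06]
1 [[0, 0, np.float64(-0.118)], [0.0492, -0.0347, -0.0005], 0]
2 [[0, 0, np.float64(-0.236)], [0.0985, -0.0694, -0.001], 0]
3 [[0, 0, np.float64(-0.353)], [0.1477, -0.1041, -0.0015], 0]
4 [[0, 0, np.float64(-0.471)], [0.197, -0.1388, -0.002], 0]
5 [[0, 0, np.float64(-0.589)], [0.2462, -0.1735, -0.0025], 0]
6 [[0, 0, np.float64(-0.707)], [0.2955, -0.2082, -0.003], 0]
7 [[0, 0, np.float64(-0.823)], [0.3169, -0.2645, -0.003], 0]
8 [[0, 0, np.float64(-0.939)], [0.3384, -0.3209, -0.003], 0]
9 [[0, 0, np.float64(-1.055)], [0.3598, -0.3772, -0.003], 0]
10 [[0, 0, np.float64(-1.171)], [0.3812, -0.4336, -0.003], 0]
11 [[0, 0, np.float64(-1.287)], [0.4027, -0.49, -0.003], 0]
12 [[0, 0, np.float64(-1.323)], [0.4212, -0.5481, -0.003], 0]
13 [[0, 0, np.float64(-1.36)], [0.4397, -0.6063, -0.003], 0]
14 [[0, 0, np.float64(-1.396)], [0.4581, -0.6645, -0.003], 0]
15 [[0, 0, np.float64(-1.432)], [0.4766, -0.7227, -0.003], 0]
```

>>> {"op": "step_arm", "data": {"plan": [[[0,0,-0.118],[0.049,-0.035,0],0],[[0,0,-0.236],[0.098,-0.069,-0.001],0],[[0,0,-0.353],[0.148,-0.104,-0.001],0],[[0,0,-0.471],[0.197,-0.139,-0.002],0],[[0,0,-0.589],[0.246,-0.173,-0.002],0],[[0,0,-0.707],[0.295,-0.208,-0.003],0],[[0,0,-0.823],[0.317,-0.264,-0.003],0],[[0,0,-0.939],[0.338,-0.321,-0.003],0],[[0,0,-1.055],[0.36,-0.377,-0.003],0],[[0,0,-1.171],[0.381,-0.434,-0.003],0]]}}

```text
time: 1.95
position: [0.4242, -0.1072, 0.2398]
tool_rot: [2.362, 2.069, 0.0]
ft_force: [1.2, -0.2, 0.7]
grip_width: 1.0
```

Run:
```python
from mv import *
show()
plan([(.43,-.05,.24,-.02),(.4407,.194,.24,.125),(.4407,.194,.14,.125)],c=None)
```

```text
t 1.95 p [ 0.4242 -0.1072  0.2398] yaw_y -0.1322 tilt [ 0.0009 -0.0009] F [ 1.2 -0.2  0.7] w 87.0 q [ 0.83 -0.14 -0.58  1.92 -0.08  1.34  0.14]
1 [[0, 0, np.float64(-0.056)], [0.0288, -0.0009, -0.0001], 0]
2 [[0, 0, np.float64(-0.112)], [0.0575, -0.0018, -0.0002], 0]
3 [[0, 0, np.float64(-0.141)], [0.1062, -0.0061, -0.0002], 0]
4 [[0, 0, np.float64(-0.17)], [0.1548, -0.0104, -0.0002], 0]
5 [[0, 0, np.float64(-0.199)], [0.2035, -0.0147, -0.0002], 0]
6 [[0, 0, np.float64(-0.228)], [0.2521, -0.0191, -0.0002], 0]
7 [[0, 0, np.float64(-0.257)], [0.3008, -0.0234, -0.0002], 0]
8 [[0, 0, np.float64(-0.257)], [0.3008, -0.0234, 0.0498], 0]
9 [[0, 0, np.float64(-0.257)], [0.3008, -0.0234, 0.0998], 0]
```

>>> {"op": "step_arm", "data": {"plan": [[[0,0,-0.056],[0.029,-0.001,0],0],[[0,0,-0.112],[0.057,-0.002,0],0],[[0,0,-0.141],[0.106,-0.006,0],0],[[0,0,-0.17],[0.155,-0.01,0],0],[[0,0,-0.199],[0.203,-0.015,0],0],[[0,0,-0.228],[0.252,-0.019,0],0],[[0,0,-0.257],[0.301,-0.023,0],0],[[0,0,-0.257],[0.301,-0.023,0.03],0],[[0,0,-0.257],[0.301,-0.023,0.07],0],[[0,0,-0.257],[0.301,-0.023,0.1],0]]}}

```text
time: 3.2
position: [0.4423, 0.1913, 0.1379]
tool_rot: [-2.084, -2.35, 0.001]
ft_force: [-0.2, -0.1, -0.2]
grip_width: 0.997
```

Run:
```python
from mv import *
show()
a=ctrl.get_image("side");b=ctrl.get_image("top")
o=np.hstack([cv2.resize(crop(a,185,110,80,80,5),(400,400)),cv2.resize(crop(b,155,155,80,80,5),(400,400))])
cv2.imwrite("pics/p1.png",o)
```

```text
t 3.2 p [0.4423 0.1913 0.1379] yaw_y 0.1197 tilt [-0.0011 -0.    ] F [-0.2 -0.1 -0.2] w 86.7 q [ 0.51  0.12 -1.01  1.95  0.11  1.13 -0.43]
```

View pics/p1.png

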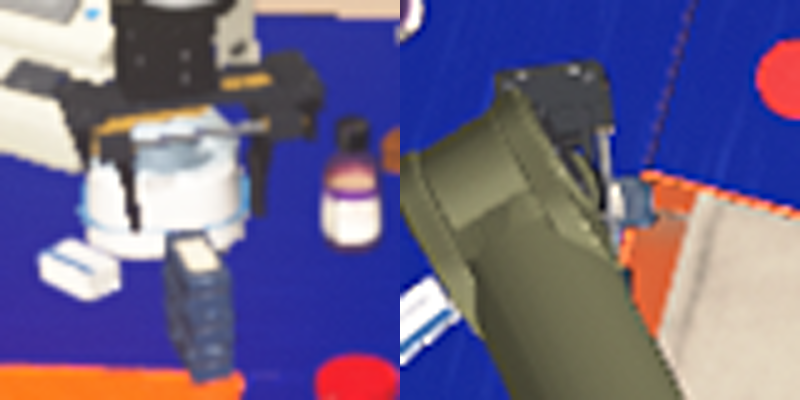

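The side view shows the open fingers on either side of the pile, above it, at about (135,215) and (262,205) of the left crop. Descending.

>>> {"op": "step_arm", "data": {"plan": [[[0,0,0],[0.001,-0.001,0.01],0],[[0,0,0],[0.002,-0.001,0.02],0],[[0,0,0],[0.002,-0.001,0.03],0],[[0,0,0],[0.002,-0.001,0.04],0],[[0,0,0],[0.002,-0.001,0.05],0],[[0,0,0],[0.002,-0.001,0.055],0],[[0,0,0],[0.002,-0.001,0.058],0],[[0,0,0],[0.002,-0.001,0.058],0],[[0,0,0],[0.002,-0.001,0.058],0],[[0,0,0],[0.002,-0.001,0.058],0]]}}

```text
time: 4.55
position: [0.4411, 0.194, 0.0818]
tool_rot: [2.083, 2.351, 0.0]
ft_force: [-0.3, -0.3, 1.0]
grip_width: 1.0
```

Run:
```python
from mv import *
show()
a=ctrl.get_image("side")
cv2.imwrite("pics/p2.png",crop(a,200,120,60,65,9))
p=cur()[0]
for L in ([0,0,.0942],[0,0,.0628]): print(proj("side",[[.4407,.194,L[2]]]))
```

```text
t 4.55 p [0.4411 0.194  0.0818] yaw_y 0.121 tilt [ 0.0006 -0.0001] F [-0.3 -0.3  1. ] w 87.0 q [ 0.45  0.22 -0.99  2.01  0.22  1.02 -0.52]
[[223.89144109 160.15103476]]
[[224.32622453 167.20158348]]
```

View pics/p2.png

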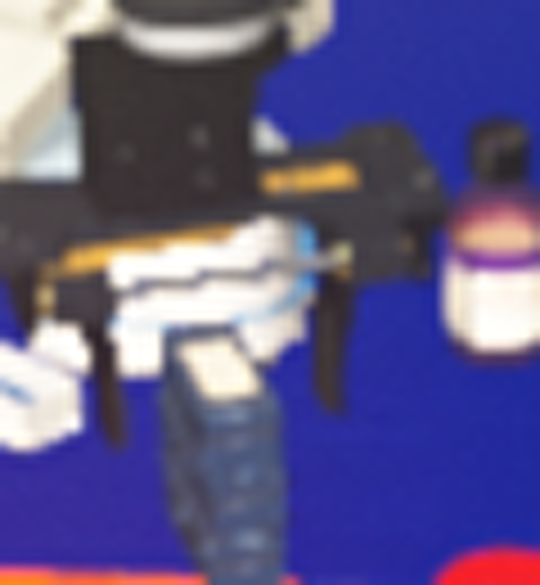

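The fingers straddle the top box with the tips at about z = 0.068, above its underside. Closing.

>>> {"op": "step_arm", "data": {"plan": [[[0,0,0],[0,0,0],80],[[0,0,0],[0,0,0],110],[[0,0,0],[0,0,0],130],[[0,0,0],[0,0,0],145],[[0,0,0],[0,0,0],160],[[0,0,0],[0,0,0],200],[[0,0,0],[0,0,0],200],[[0,0,0],[0,0,0],200],[[0,0,0],[0,0,0],200],[[0,0,0],[0,0,0],200]], "squeeze": 15}}

```text
time: 5.85
position: [0.4409, 0.194, 0.0815]
tool_rot: [2.083, 2.352, -0.0]
ft_force: [0.5, 0.0, -0.8]
grip_width: 0.405
```

>>> {"op": "step_arm", "data": {"plan": [[[0,0,0],[0,0,-0.003],200],[[0,0,0],[0,0,-0.008],200],[[0,0,0],[0,0,-0.015],200],[[0,0,0],[0,0,-0.025],200],[[0,0,0],[0,0,-0.04],200],[[0,0,0],[0,0,-0.06],200],[[0,0,0],[0,0,-0.08],200],[[0,0,0],[0,0,-0.1],200],[[0,0,0],[0,0,-0.12],200],[[0,0,0],[0,0,-0.12],200]]}}

```text
time: 7.1
position: [0.442, 0.1946, 0.2035]
tool_rot: [2.081, 2.349, 0.004]
ft_force: [0.1, 0.0, -2.2]
grip_width: 0.402
```

Run:
```python
from mv import *
show()
a=ctrl.get_image("side")
cv2.imwrite("pics/p3.png",crop(a,190,100,80,90,6))
```

```text
t 7.1 p [0.442  0.1946 0.2035] yaw_y 0.1209 tilt [0.004  0.0001] F [ 0.1  0.  -2.2] w 35.0 q [ 0.55  0.03 -1.02  1.87  0.03  1.25 -0.36]
```

View pics/p3.png

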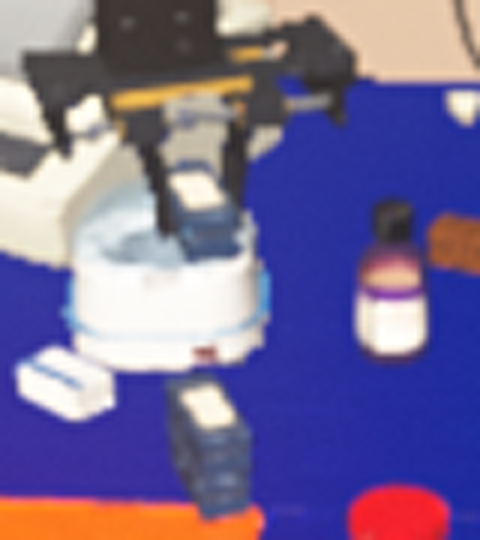

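Only the top box lifted. The two others remain at about (210,450) of the crop, apparently unmoved. Carrying it across.

Run:
```python
from mv import *
plan([(.43,-.05,.215,.03),(.435,-.26,.215,-.05),(.569,-.3136,.15,-.0508)],c=None,hand=200)
```

```text
1 [[0, 0, np.float64(0.018)], [-0.0482, -0.0081, -0.0025], 200]
2 [[0, 0, np.float64(0.036)], [-0.0964, -0.0163, -0.0051], 200]
3 [[0, 0, np.float64(0.054)], [-0.1446, -0.0244, -0.0076], 200]
4 [[0, 0, np.float64(0.073)], [-0.1928, -0.0325, -0.0102], 200]
5 [[0, 0, np.float64(0.091)], [-0.241, -0.0407, -0.0127], 200]
6 [[0, 0, np.float64(0.107)], [-0.2828, -0.0447, -0.0127], 200]
7 [[0, 0, np.float64(0.123)], [-0.3246, -0.0488, -0.0127], 200]
8 [[0, 0, np.float64(0.139)], [-0.3664, -0.0529, -0.0127], 200]
9 [[0, 0, np.float64(0.155)], [-0.4082, -0.0569, -0.0127], 200]
10 [[0, 0, np.float64(0.171)], [-0.45, -0.061, -0.0127], 200]
11 [[0, 0, np.float64(0.171)], [-0.4674, -0.0294, 0.0035], 200]
12 [[0, 0, np.float64(0.171)], [-0.4847, 0.0023, 0.0198], 200]
13 [[0, 0, np.float64(0.171)], [-0.502, 0.0339, 0.036], 200]
14 [[0, 0, np.float64(0.172)], [-0.5194, 0.0656, 0.0523], 200]
```

>>> {"op": "step_arm", "data": {"plan": [[[0,0,0.018],[-0.03,-0.005,-0.002],200],[[0,0,0.036],[-0.075,-0.013,-0.005],200],[[0,0,0.054],[-0.125,-0.021,-0.008],200],[[0,0,0.073],[-0.175,-0.03,-0.01],200],[[0,0,0.091],[-0.225,-0.038,-0.013],200],[[0,0,0.107],[-0.275,-0.044,-0.013],200],[[0,0,0.123],[-0.325,-0.049,-0.013],200],[[0,0,0.139],[-0.37,-0.053,-0.013],200],[[0,0,0.155],[-0.415,-0.057,-0.013],200],[[0,0,0.171],[-0.45,-0.061,-0.013],200]]}}

```text
time: 8.4
position: [0.4338, -0.2617, 0.2132]
tool_rot: [-2.277, -2.162, 0.001]
ft_force: [1.7, 0.1, -1.2]
grip_width: 0.404
```

Run:
```python
from mv import *
show()
plan([(.569,-.3136,.13,-.0508)],c=None,hand=200,step=.03)
```

```text
t 8.4 p [ 0.4338 -0.2617  0.2132] yaw_y -0.0517 tilt [-0.0018  0.0011] F [ 1.7  0.1 -1.2] w 35.2 q [ 0.97  0.05 -0.5   1.82  0.03  1.28  0.42]
1 [[0, 0, np.float64(-0.0)], [-0.0075, 0.0229, 0.0139], 200]
2 [[0, 0, np.float64(-0.0)], [-0.0149, 0.0459, 0.0277], 200]
3 [[0, 0, np.float64(-0.0)], [-0.0224, 0.0688, 0.0416], 200]
4 [[0, 0, np.float64(-0.001)], [-0.0299, 0.0918, 0.0555], 200]
5 [[0, 0, np.float64(-0.001)], [-0.0373, 0.1147, 0.0693], 200]
6 [[0, 0, np.float64(-0.001)], [-0.0448, 0.1377, 0.0832], 200]
```

>>> {"op": "step_arm", "data": {"plan": [[[0,0,0],[-0.007,0.023,0.014],200],[[0,0,0],[-0.015,0.046,0.028],200],[[0,0,0],[-0.022,0.069,0.042],200],[[0,0,0],[-0.03,0.092,0.055],200],[[0,0,0],[-0.037,0.115,0.069],200],[[0,0,0],[-0.045,0.138,0.083],200],[[0,0,0],[-0.045,0.138,0.083],200],[[0,0,0],[-0.045,0.138,0.083],200],[[0,0,0],[-0.045,0.138,0.083],200],[[0,0,0],[-0.045,0.138,0.083],200]]}}

```text
time: 9.65
position: [0.57, -0.312, 0.1324]
tool_rot: [2.276, 2.164, -0.0]
ft_force: [0.5, 0.8, -1.6]
grip_width: 0.404
```

Run:
```python
from mv import *
show()
a=ctrl.get_image("side");b=ctrl.get_image("top")
cv2.imwrite("pics/p4.png",crop(a,235,160,100,100,6))
cv2.imwrite("pics/p4t.png",crop(b,260,125,100,80,7))
```

```text
t 9.65 p [ 0.57   -0.312   0.1324] yaw_y -0.0502 tilt [ 0.0006 -0.0009] F [ 0.5  0.8 -1.6] w 35.1 q [ 0.84  0.43 -0.49  1.56  0.21  1.2   0.26]
```

View pics/p4.png

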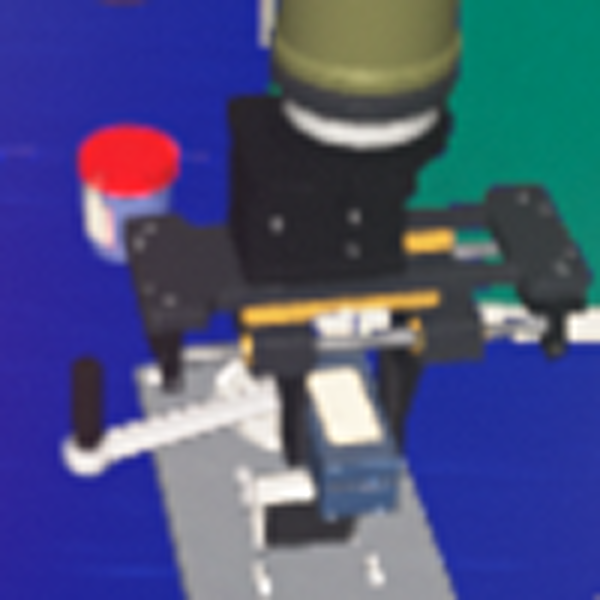

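View pics/p4t.png

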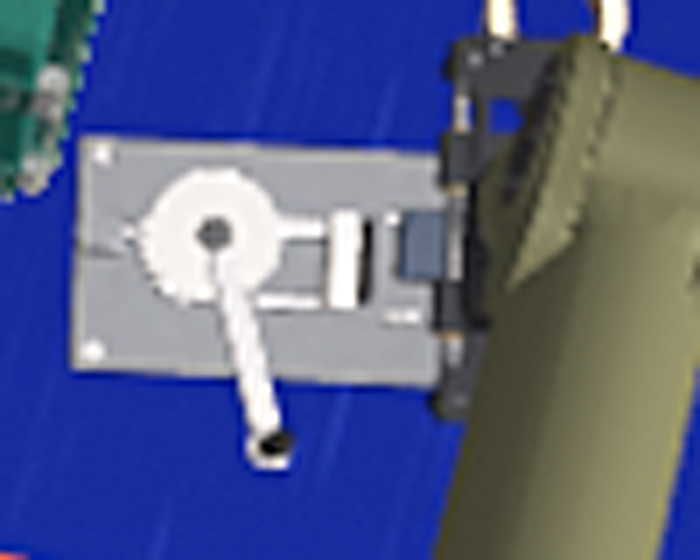

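Run:
```python
from mv import *
from fit import U
for uv in [(401,212),(401,276)]: print("top +y end",ray("top",U(uv,260,125,7),.1445).round(4))
for uv,z in [((322,475),.1445),((402,462),.1445),((330,515),.1135),((404,504),.1135)]: print("side -y end",ray("side",U(uv,235,160,6),z).round(4))
# prediction
from fit import pts
for n,k in(("side",(235,160,6)),("top",(260,125,7))):
  print(n,((proj(n,pts((.57,-.312,-.0502),[[sx*.0175,sy*.0445,z] for z in(.1445,.1135) for sy in(1,-1) for sx in(1,-1)]))+.5-[k[0],k[1]])*k[2]).round(0).tolist())
```

```text
top +y end [ 0.5877 -0.2643  0.1445]
top +y end [ 0.5547 -0.2641  0.1445]
side -y end [ 0.5482 -0.3578  0.1445]
side -y end [ 0.5845 -0.356   0.1445]
side -y end [ 0.5554 -0.35    0.1135]
side -y end [ 0.5895 -0.3491  0.1135]
side [[359.0, 341.0], [285.0, 347.0], [405.0, 464.0], [326.0, 472.0], [355.0, 393.0], [283.0, 399.0], [401.0, 518.0], [323.0, 525.0]]
top [[410.0, 209.0], [406.0, 276.0], [582.0, 217.0], [579.0, 285.0], [401.0, 215.0], [398.0, 282.0], [570.0, 224.0], [567.0, 290.0]]
```

Run:
```python
from mv import *
from fit import U,pts
a=ctrl.get_image("side")
im=crop(a,275,205,40,45,13)
q=proj("side",pts((.57,-.312,-.0502),[[sx*.0175,sy*.0445,z] for z in(.1445,.1135) for sy in(1,-1) for sx in(1,-1)]))
q=(q+.5-[275,205])*13
for u in q: cv2.circle(im,tuple(int(v) for v in u),3,(0,0,255),-1)
cv2.imwrite("pics/p5.png",im)
```

```text
(no output)
```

View pics/p5.png

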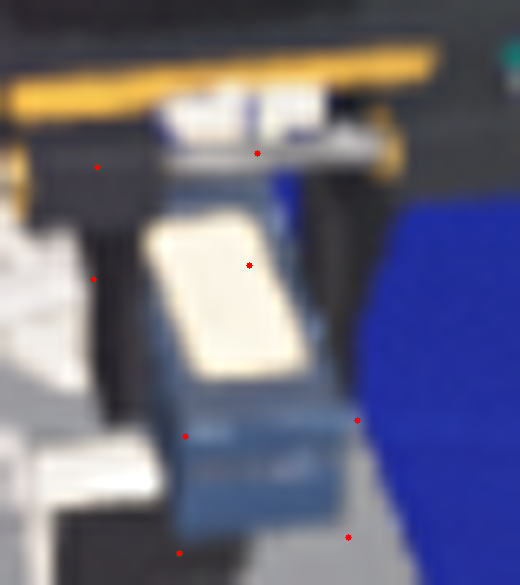

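The picture shows the held box about 2 mm towards +y from the prediction, well within the 7 mm of slack. Now lowering it, with a shift of -3 mm in y.

>>> {"op": "step_arm", "data": {"plan": [[[0,0,0],[-0.001,-0.001,0.01],200],[[0,0,0],[-0.002,-0.001,0.025],200],[[0,0,0],[-0.003,-0.001,0.04],200],[[0,0,0],[-0.003,-0.001,0.055],200],[[0,0,0],[-0.003,-0.001,0.065],200],[[0,0,0],[-0.003,-0.001,0.072],200],[[0,0,0],[-0.003,-0.001,0.078],200],[[0,0,0],[-0.003,-0.001,0.082],200],[[0,0,0],[-0.003,-0.001,0.082],200],[[0,0,0],[-0.003,-0.001,0.082],200]]}}

```text
time: 11.05
position: [0.5693, -0.315, 0.0499]
tool_rot: [2.276, 2.165, 0.0]
ft_force: [0.1, -1.0, -1.0]
grip_width: 0.405
```

Run:
```python
from mv import *
from fit import U,pts
show()
a=ctrl.get_image("side");b=ctrl.get_image("top")
cv2.imwrite("pics/p6.png",crop(a,260,210,70,80,7))
cv2.imwrite("pics/p6t.png",crop(b,270,140,80,60,9))
```

```text
t 11.05 p [ 0.5693 -0.315   0.0499] yaw_y -0.05 tilt [ 0.0005 -0.0004] F [ 0.1 -1.  -1. ] w 35.2 q [ 0.83  0.51 -0.47  1.63  0.26  1.06  0.24]
```

View pics/p6.png

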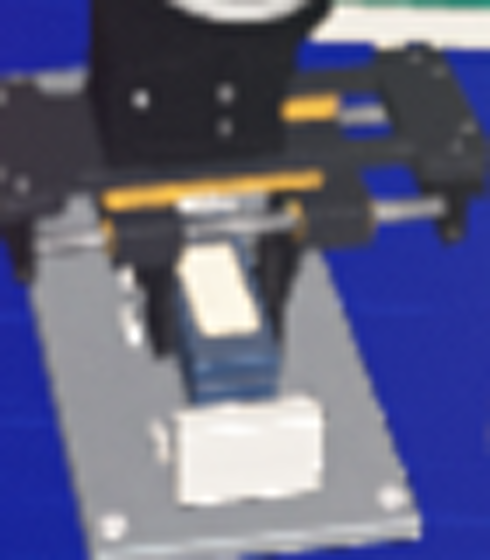

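View pics/p6t.png

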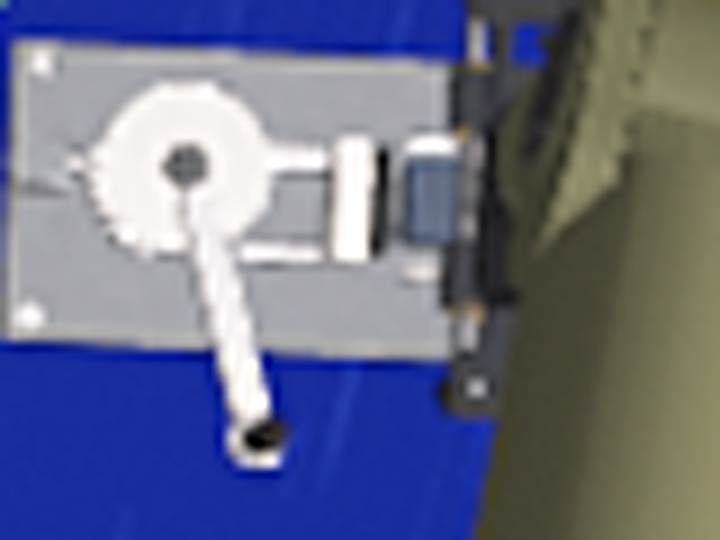

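Run:
```python
from mv import *
from fit import U,pts
for nm,p,z in (("box +y end top",(.5693,-.315,-.05),.062),("bed lips",(.5691,-.3136,-.0508),.017)):
  L=[[x,y,z] for x in((.0175,-.0175) if nm[1]=='o' else (.026,-.026)) for y in(.0445,.034)]
  print(nm,((proj("top",pts(p,L))+.5-[270,140])*9).round(0).tolist())
```

```text
box +y end top [[415.0, 156.0], [440.0, 158.0], [412.0, 239.0], [436.0, 240.0]]
bed lips [[398.0, 148.0], [423.0, 149.0], [393.0, 268.0], [417.0, 269.0]]
```

Box and lips line up with the prediction to within about 2 mm, and there is a visible gap to the pad. Lowering the last 18 mm.

>>> {"op": "step_arm", "data": {"plan": [[[0,0,0],[-0.001,0,0.004],200],[[0,0,0],[-0.001,0,0.008],200],[[0,0,0],[-0.001,0,0.012],200],[[0,0,0],[-0.001,0,0.015],200],[[0,0,0],[-0.001,0,0.017],200],[[0,0,0],[-0.001,0,0.018],200],[[0,0,0],[-0.001,0,0.018],200],[[0,0,0],[-0.001,0,0.018],200],[[0,0,0],[-0.001,0,0.018],200],[[0,0,0],[-0.001,0,0.018],200]]}}

```text
time: 12.4
position: [0.5691, -0.3159, 0.0316]
tool_rot: [2.276, 2.165, -0.0]
ft_force: [-0.1, -0.1, -0.7]
grip_width: 0.401
```

Run:
```python
from mv import *
show()
```

```text
t 12.4 p [ 0.5691 -0.3159  0.0316] yaw_y -0.05 tilt [ 0.0001 -0.0002] F [-0.1 -0.1 -0.7] w 34.9 q [ 0.82  0.53 -0.46  1.64  0.27  1.03  0.23]
```

>>> {"op": "step_arm", "data": {"plan": [[[0,0,0],[0,0,0.0005],200],[[0,0,0],[0,0,0.001],200],[[0,0,0],[0,0,0.001],200],[[0,0,0],[0,0,0.001],145],[[0,0,0],[0,0,0.001],135],[[0,0,0],[0,0,0.001],120],[[0,0,0],[0,0,0.001],100],[[0,0,0],[0,0,0.001],80],[[0,0,0],[0,0,0.001],80],[[0,0,0],[0,0,0.001],80]]}}

```text
time: 13.65
position: [0.569, -0.3159, 0.0306]
tool_rot: [2.276, 2.165, -0.0]
ft_force: [-0.2, -0.1, -0.0]
grip_width: 0.681
```

>>> {"op": "step_arm", "data": {"plan": [[[0,0,0],[0,0,-0.005],80],[[0,0,0],[0,0,-0.015],80],[[0,0,0],[0,0,-0.03],80],[[0,0,0],[0,0,-0.05],80],[[0,0,0],[0,0,-0.08],80],[[0,0,0],[0,0,-0.11],80],[[0,0,0],[0,0,-0.14],80],[[0,0,0],[0,-0.04,-0.16],80],[[0,0,0],[0,-0.09,-0.16],80],[[0,0,0],[0,-0.13,-0.16],80]]}}

```text
time: 14.9
position: [0.4379, -0.3095, 0.1923]
tool_rot: [2.275, 2.164, -0.001]
ft_force: [-0.4, -0.3, -0.1]
grip_width: 0.686
```

Run:
```python
from mv import *
show()
a=ctrl.get_image("side");b=ctrl.get_image("top")
cv2.imwrite("pics/p7.png",crop(a,235,190,100,105,5))
cv2.imwrite("pics/p7t.png",crop(b,260,135,100,65,8))
```

```text
t 14.9 p [ 0.4379 -0.3095  0.1923] yaw_y -0.0501 tilt [ 0.0011 -0.002 ] F [-0.4 -0.3 -0.1] w 59.7 q [ 1.02  0.13 -0.49  1.78  0.07  1.24  0.46]
```

View pics/p7.png

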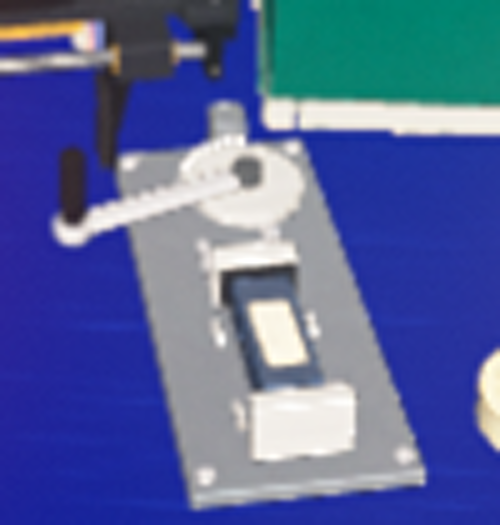

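View pics/p7t.png

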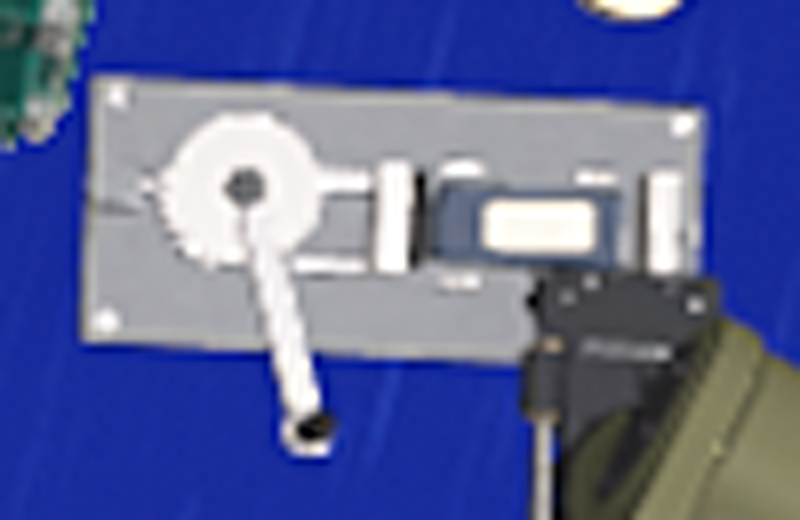

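The box lies flat between the lips, with a gap at each end: the pad face is at x≈425 and the box spans about 437–622 of the top crop, with the fixed jaw at 642. Next I go over the grip post with the jaw axis along the swing.

Run:
```python
from mv import *
plan([(.4705,-.204,.19,-1.62)],c=None,hand=80,ang=.175)
```

```text
1 [[0, 0, np.float64(0.174)], [0.012, 0.0033, 0.0002], 80]
2 [[0, 0, np.float64(0.348)], [0.0241, 0.0065, 0.0004], 80]
3 [[0, 0, np.float64(0.522)], [0.0361, 0.0098, 0.0007], 80]
4 [[0, 0, np.float64(0.696)], [0.0481, 0.0131, 0.0009], 80]
5 [[0, 0, np.float64(0.87)], [0.0601, 0.0163, 0.0011], 80]
6 [[0, 0, np.float64(1.044)], [0.0722, 0.0196, 0.0013], 80]
7 [[0, 0, np.float64(1.218)], [0.0842, 0.0229, 0.0015], 80]
8 [[0, 0, np.float64(1.392)], [0.0962, 0.0261, 0.0018], 80]
9 [[0, 0, np.float64(1.566)], [0.1082, 0.0294, 0.002], 80]
```

>>> {"op": "step_arm", "data": {"plan": [[[0,0,0.174],[0.012,0.003,0],80],[[0,0,0.348],[0.024,0.007,0],80],[[0,0,0.522],[0.036,0.01,0],80],[[0,0,0.696],[0.048,0.013,0],80],[[0,0,0.87],[0.06,0.016,0],80],[[0,0,1.044],[0.072,0.02,0],80],[[0,0,1.218],[0.084,0.023,0],80],[[0,0,1.392],[0.096,0.026,0],80],[[0,0,1.57],[0.108,0.029,0.0],80],[[0,0,1.57],[0.108,0.029,0.0],80]]}}

```text
time: 16.25
position: [0.4749, -0.2016, 0.1917]
tool_rot: [3.14, -0.07, 0.003]
ft_force: [-1.1, -0.7, 0.4]
grip_width: 0.687
```

Run:
```python
from mv import *
show()
a=ctrl.get_image("side");b=ctrl.get_image("top")
cv2.imwrite("pics/p8.png",crop(a,205,160,100,105,5))
cv2.imwrite("pics/p8t.png",crop(b,260,135,100,65,8))
plan([(.4705,-.204,.08,-1.62)],c=None,hand=80,ang=.175)
```

```text
t 16.25 p [ 0.4749 -0.2016  0.1917] yaw_y -1.6151 tilt [ 0.0018 -0.0005] F [-1.1 -0.7  0.4] w 59.8 q [ 0.82  0.09 -0.49  1.83  0.04  1.23 -1.3 ]
1 [[0, 0, np.float64(0.001)], [-0.0012, 0.0003, 0.0371], 80]
2 [[0, 0, np.float64(0.003)], [-0.0024, 0.0007, 0.0741], 80]
3 [[0, 0, np.float64(0.004)], [-0.0035, 0.001, 0.1112], 80]
```

View pics/p8.png

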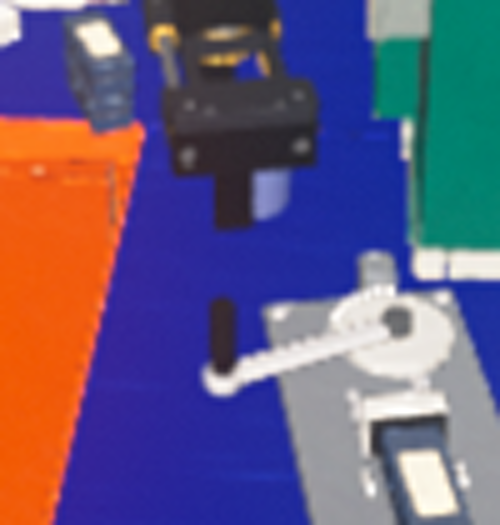

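View pics/p8t.png

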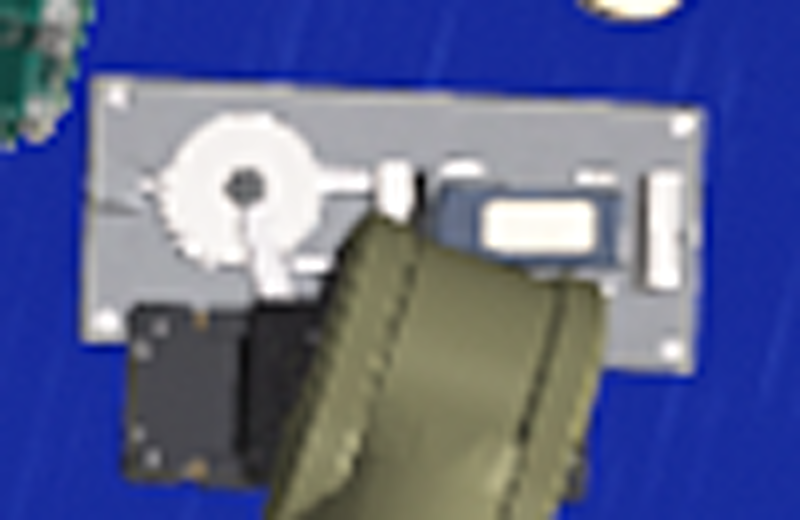

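The jaws hang right above the post, at (232,190) versus (222,330) in the side crop. Lowering to mid-post height.

>>> {"op": "step_arm", "data": {"plan": [[[0,0,0],[-0.002,0.001,0.02],80],[[0,0,0],[-0.003,0.001,0.04],80],[[0,0,0],[-0.003,0.001,0.05],80],[[0,0,0],[-0.003,0.001,0.06],80],[[0,0,0],[-0.003,0.001,0.07],80],[[0,0,0],[-0.003,0.001,0.08],80],[[0,0,0],[-0.003,0.001,0.09],80],[[0,0,0],[-0.003,0.001,0.1],80],[[0,0,0],[-0.003,0.001,0.107],80],[[0,0,0],[-0.003,0.001,0.11],80]]}}

```text
time: 17.6
position: [0.4703, -0.2037, 0.08]
tool_rot: [-3.14, 0.077, 0.001]
ft_force: [-0.4, 0.0, 0.2]
grip_width: 0.691
```

Run:
```python
from mv import *
show()
a=ctrl.get_image("side")
im=crop(a,225,190,60,60,9)
for z in (.05,.102):
    u=(proj("side",[[.4705,-.204,z]])[0]+.5-[225,190])*9; cv2.circle(im,(int(u[0]),int(u[1])),3,(0,0,255),-1)
cv2.imwrite("pics/p9.png",im)
```

```text
t 17.6 p [ 0.4703 -0.2037  0.08  ] yaw_y -1.6199 tilt [-0.0005  0.0003] F [-0.4  0.   0.2] w 60.1 q [ 0.8   0.2  -0.49  1.95  0.11  1.01 -1.35]
```

View pics/p9.png

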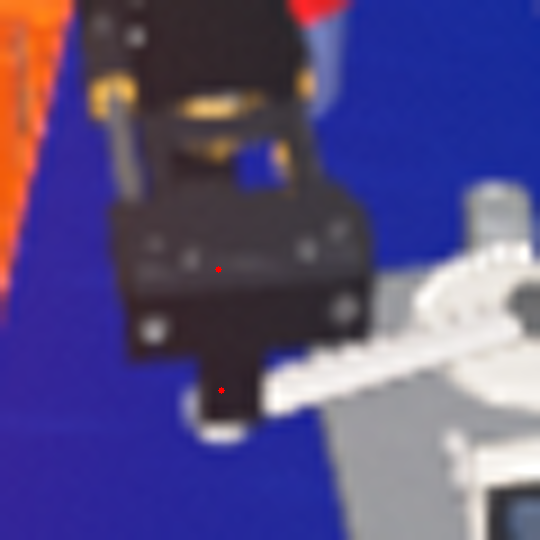

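>>> {"op": "step_arm", "data": {"plan": [[[0,0,0],[0,0,0],110],[[0,0,0],[0,0,0],140],[[0,0,0],[0,0,0],165],[[0,0,0],[0,0,0],180],[[0,0,0],[0,0,0],195],[[0,0,0],[0,0,0],210],[[0,0,0],[0,0,0],255],[[0,0,0],[0,0,0],255],[[0,0,0],[0,0,0],255],[[0,0,0],[0,0,0],255]], "squeeze": 25}}

```text
time: 18.9
position: [0.4701, -0.2063, 0.0806]
tool_rot: [3.138, -0.08, 0.0]
ft_force: [-0.2, -5.9, -1.9]
grip_width: 0.175
```

Run:
```python
from mv import *
show()
p,R,s=cur()
P=np.array([.586,-.1743]);
print("r",np.hypot(*(p[:2]-P)))
x,y=p[0],p[1]
# arc anchored at measured position
for t in (0,.05,.1,.15,.2,.25,.3,.35,.4,.45,.5,.55,.6,.63):
    a=np.pi+.2492-t; q=P+.12*np.array([np.cos(a),np.sin(a)])
    a0=np.pi+.2492; q0=P+.12*np.array([np.cos(a0),np.sin(a0)])
    d=q-q0; print(t,(R.T@np.array([*d,0])).round(4), q.round(4))
```

```text
t 18.9 p [ 0.4701 -0.2063  0.0806] yaw_y -1.6216 tilt [ 0.0001 -0.0029] F [-0.2 -5.9 -1.9] w 15.2 q [ 0.8   0.2  -0.48  1.95  0.11  1.01 -1.35]
r 0.12020191697083797
0 [0. 0. 0.] [ 0.4697 -0.2039]
0.05 [-0.0016 -0.0058 -0.    ] [ 0.4684 -0.198 ]
0.1 [-0.003  -0.0116 -0.    ] [ 0.4673 -0.1921]
0.15 [-0.004  -0.0175 -0.0001] [ 0.4666 -0.1862]
0.2 [-0.0048 -0.0235 -0.0001] [ 0.4661 -0.1802]
0.25 [-0.0052 -0.0295 -0.0001] [ 0.466  -0.1742]
0.3 [-0.0054 -0.0355 -0.0001] [ 0.4662 -0.1682]
0.35 [-0.0052 -0.0415 -0.0001] [ 0.4666 -0.1622]
0.4 [-0.0048 -0.0474 -0.0001] [ 0.4674 -0.1563]
0.45 [-0.004  -0.0534 -0.0002] [ 0.4684 -0.1504]
0.5 [-0.003  -0.0593 -0.0002] [ 0.4698 -0.1445]
0.55 [-0.0016 -0.0652 -0.0002] [ 0.4714 -0.1387]
0.6 [ 0.     -0.0709 -0.0002] [ 0.4733 -0.1331]
0.63 [ 0.0011 -0.0743 -0.0002] [ 0.4746 -0.1297]
```

Rest with the post gripped is at TCP (0.4701, -0.2063), with 6 N of preload from the stop. Swinging part way along the arc, slowly.

>>> {"op": "step_arm", "data": {"plan": [[[0,0,0],[-0.001,-0.004,0],255],[[0,0,0],[-0.002,-0.008,0],255],[[0,0,0],[-0.003,-0.012,0],255],[[0,0,0],[-0.004,-0.016,0],255],[[0,0,0],[-0.0045,-0.02,0],255],[[0,0,0],[-0.005,-0.024,0],255],[[0,0,0],[-0.0055,-0.028,0],255],[[0,0,0],[-0.0055,-0.032,0],255],[[0,0,0],[-0.0055,-0.036,0],255],[[0,0,0],[-0.0055,-0.036,0],255]]}}

```text
time: 20.15
position: [0.4672, -0.1663, 0.0806]
tool_rot: [-3.14, 0.075, -0.001]
ft_force: [0.2, -2.8, 0.1]
grip_width: 0.176
```

```bash
cat > th.py <<'E'
from mv import *
show()
p=cur()[0]; P=np.array([.586,-.1743])
d=p[:2]-P; d0=np.array([.4701,-.2063])-P
print("r",np.hypot(*d).round(4),"theta",round((np.arctan2(-d0[1],-d0[0])-np.arctan2(-d[1],-d[0])),4))
E
python3 th.py
python3 - <<'E'
from mv import *
a=ctrl.get_image("side")
cv2.imwrite("pics/p10.png",crop(a,225,180,90,95,6))
E
```

```text
t 20.15 p [ 0.4672 -0.1663  0.0806] yaw_y -1.6187 tilt [0.0004 0.0009] F [ 0.2 -2.8  0.1] w 15.3 q [ 0.77  0.17 -0.51  1.99  0.1   1.01 -1.41]
r 0.1191 theta 0.3363
```

View pics/p10.png

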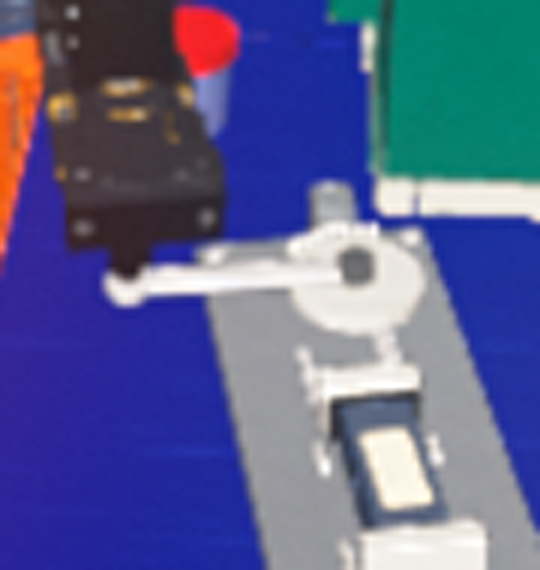

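The angle is 0.336 rad with 2.8 N of push, matching the stated force curve, so the zero is right. On towards the third click, stopping short of overshoot.

>>> {"op": "step_arm", "data": {"plan": [[[0,0,0],[0.0,-0.004,0],255],[[0,0,0],[0.0005,-0.008,0],255],[[0,0,0],[0.001,-0.012,0],255],[[0,0,0],[0.002,-0.016,0],255],[[0,0,0],[0.0025,-0.02,0],255],[[0,0,0],[0.0035,-0.024,0],255],[[0,0,0],[0.004,-0.027,0],255],[[0,0,0],[0.005,-0.03,0],255],[[0,0,0],[0.0055,-0.032,0],255],[[0,0,0],[0.0055,-0.033,0],255]]}}

```text
time: 21.45
position: [0.4741, -0.1356, 0.0806]
tool_rot: [3.139, -0.077, 0.001]
ft_force: [2.3, -6.3, -2.3]
grip_width: 0.173
```

```bash
python3 th.py
```

```text
t 21.45 p [ 0.4741 -0.1356  0.0806] yaw_y -1.6201 tilt [ 0.0005 -0.0013] F [ 2.3 -6.3 -2.3] w 15.1 q [ 0.73  0.17 -0.54  2.    0.1   1.01 -1.48]
r 0.1184 theta 0.6023
```

Just at the third notch, with the force back up to about 6.5 N. Adding 4 mm of margin.

>>> {"op": "step_arm", "data": {"plan": [[[0,0,0],[0.0,-0.001,0],255],[[0,0,0],[0.0005,-0.002,0],255],[[0,0,0],[0.001,-0.003,0],255],[[0,0,0],[0.001,-0.004,0],255],[[0,0,0],[0.001,-0.004,0],255],[[0,0,0],[0.001,-0.004,0],255],[[0,0,0],[0.001,-0.004,0],255],[[0,0,0],[0.001,-0.004,0],255],[[0,0,0],[0.001,-0.004,0],255],[[0,0,0],[0.001,-0.004,0],255]]}}

```text
time: 22.7
position: [0.4747, -0.1338, 0.0805]
tool_rot: [3.137, -0.08, -0.0]
ft_force: [-0.1, -9.8, -2.3]
grip_width: 0.18
```

```bash
python3 th.py
python3 - <<'E'
from mv import *
a=ctrl.get_image("side");b=ctrl.get_image("top")
cv2.imwrite("pics/p11.png",crop(a,195,140,135,150,4))
cv2.imwrite("pics/p11t.png",crop(b,160,135,200,80,4))
E
```

```text
t 22.7 p [ 0.4747 -0.1338  0.0805] yaw_y -1.6216 tilt [-0.0003 -0.0036] F [-0.1 -9.8 -2.3] w 15.6 q [ 0.72  0.17 -0.54  2.    0.1   1.01 -1.49]
r 0.1185 theta 0.6181
```

View pics/p11.png

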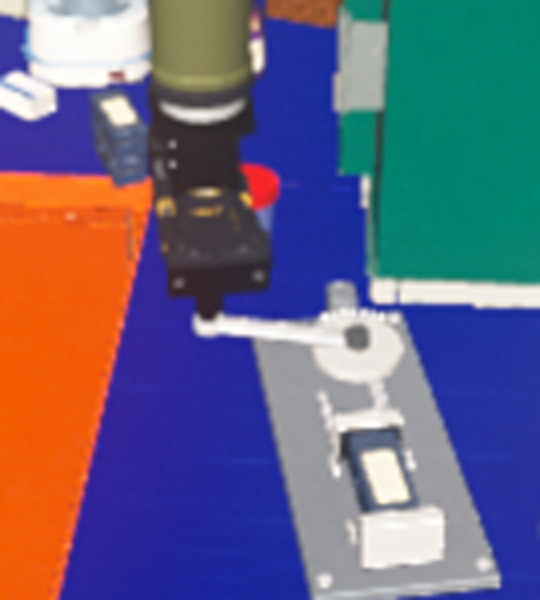

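View pics/p11t.png

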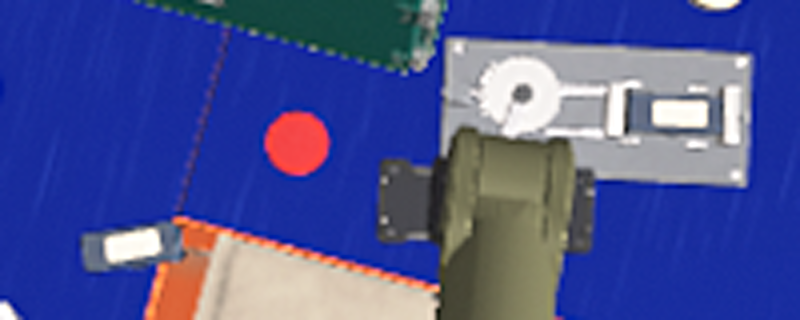

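The box is now closed in against the fixed jaw, and the two-box pile and cup are unmoved. The lever reads 0.615–0.618 rad, at the force peak. I'll add a little margin past the notch, well short of 0.80.

>>> {"op": "step_arm", "data": {"plan": [[[0,0,0],[0.0,-0.001,0],255],[[0,0,0],[0.0005,-0.0015,0],255],[[0,0,0],[0.001,-0.002,0],255],[[0,0,0],[0.001,-0.0025,0],255],[[0,0,0],[0.001,-0.0025,0],255],[[0,0,0],[0.001,-0.0025,0],255],[[0,0,0],[0.001,-0.0025,0],255],[[0,0,0],[0.001,-0.0025,0],255],[[0,0,0],[0.001,-0.0025,0],255],[[0,0,0],[0.001,-0.0025,0],255]]}}

```text
time: 24.05
position: [0.4764, -0.13, 0.0806]
tool_rot: [3.139, -0.078, 0.001]
ft_force: [2.4, -7.1, -2.3]
grip_width: 0.176
```

```bash
python3 th.py
python3 - <<'E'
from mv import *
a=ctrl.get_image("side");b=ctrl.get_image("top")
cv2.imwrite("pics/p12.png",np.hstack([crop(a,235,200,95,95,4),crop(b,260,135,100,95,4)]))
E
python3 th.py
```

```text
t 24.05 p [ 0.4764 -0.13    0.0806] yaw_y -1.6208 tilt [ 0.0006 -0.002 ] F [ 2.4 -7.1 -2.3] w 15.3 q [ 0.72  0.17 -0.54  1.99  0.1   1.01 -1.49]
r 0.1183 theta 0.6535
t 24.15 p [ 0.4763 -0.13    0.0806] yaw_y -1.6208 tilt [ 0.0005 -0.0019] F [ 2.4 -7.6 -1.3] w 15.7 q [ 0.72  0.17 -0.54  1.99  0.1   1.01 -1.49]
r 0.1183 theta 0.6536
```

View pics/p12.png

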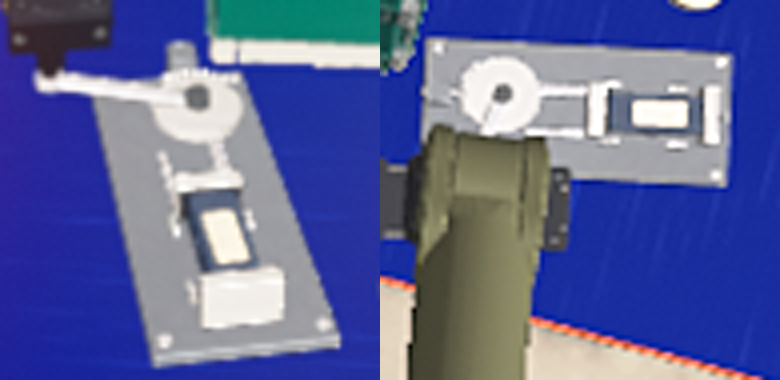

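```bash
python3 -c "
from mv import *
print(ctrl.close_job()); show()"
```

```text
the job is handed in; nothing more can be done
None
the job is handed in; nothing more can be done
```

The top slide box now lies flat in the clamp and was let go there. The lever is held past its third click with the jaw closed on the box. I handed the job in at about 24 s; no verdict is reported.

- **Box:** I lifted it off the pile with 15 N of grip and carried it across on the robot side of the incubator. I laid it between the lips with a gap at each end, then let go. The later pictures show the other two boxes still stacked and no visible shift in the cup; I did not check the other bystanders individually after the move.
- **Lever:** I gripped the post and swung it slowly. My last reading was 0.65 rad, against 0.60 for the third click and 0.80 for the fourth. The post pushed back with about 7 N, steady between the last two readings.
- **Jaw:** The last pictures show the pad against the box and the box against the fixed jaw.

**Checks that disagreed:**
- The side camera put the held box 2–3 mm further in +y than the top camera did. That was within the 7 mm to spare at each end.
- At the third notch the force briefly read 9.8 N, a little above the stated 9 N, before falling back to about 7 N.
- The rest angle measured by touch differed from the picture estimate by about 0.02 rad, which is too small to change the click count.

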